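Move three samples one station on

TASK

Move each sample on to its next station: the squat jar from the balance to the stirrer, the tall bottle from the stirrer to the cold plate, and the tube carrier from the cold plate to the balance. Each station takes only one sample, so park one sample in the empty white tray on the way. Keep the samples upright, set each one down gently (not dropped) in the middle of its station's plate, and leave the flask and the pipette-tip box where they stand.

Things in the scene. Friction and masses are not known exactly. Their poses are not given: they have to be found in the camera images.
- jar: squat off-white screw-cap specimen jar, loose, about 0.15 kg: body 54 mm across, red cap 58 mm across from 40 to 60 mm above its underside, 60 mm tall in all. Origin: centre of its underside, z up. Starts on the balance.
- bottle: tall slim off-white bottle, loose, about 0.16 kg: body 44 mm across up to 70 mm, narrow neck, red cylindrical cap 32 mm across from 87 to 115 mm above its underside, 115 mm tall in all. Origin: centre of its underside, z up. Starts on the stirrer.
- carrier: loose white tube carrier, 0.15 kg, one rigid piece: foot 36 (its x) x 112 (its y) x 28 mm high; four red-capped tubes fixed in a row along y (at 23 and 43 mm either side; caps 16 mm across, tops at 78 mm); in the middle an upright flat handle 14 mm thick (x), 22 mm wide (y), up to 112 mm: grip it high, fingers closing along x. Origin: centre of underside, z up. Starts on the cold plate.
- balance: bench balance, fixed: low white case 180 x 140 mm, 40 mm high, with a small greenish display on the side towards the robot, and a square steel pan 118 x 118 mm whose flat top is 55 mm above the bench. Origin: on the bench surface straight below the pan's centre. Its +x points away from the display.
- stirrer: magnetic stirrer, fixed: grey case 170 x 130 mm, 45 mm high, with two black knobs on the side towards the robot, and a round white plate 112 mm across whose flat top is 62 mm above the bench. Origin: on the bench surface straight below the plate's centre.
- cold_plate: cold plate, fixed: black finned base about 125 x 140 mm with a flat bare aluminium plate 100 mm (x) by 136 mm (y) whose top is 48 mm above the bench. Origin: on the bench surface straight below the plate's centre.
- tray: the free spot: empty shallow white square tray, fixed, 132 x 132 mm outside, walls 5 mm thick and 14 mm high, inner floor 122 x 122 mm at 5 mm above the bench. Origin: on the bench surface below its centre.
- flask: bystander, loose: conical glass flask with a dark stopper, 76 mm across at the foot, 106 mm tall. Origin: centre of its underside. Leave it.
- tip_box: bystander, loose: grey pipette-tip box 85 mm (x) by 120 mm (y), 49 mm tall, with rows of white tips. Origin: centre of its underside. Leave it.
There are look-alikes about, which are no part of the job. What is shaped like the carrier but brown or purple is not meant.

How it is judged:
By the outcome, as a careful person would: the job done as asked, in the order asked, and still so for the second after the job is handed in, with the robot touching nothing.
It also fails if it takes over 128 s, if anything falls off the work surface, if the arm or the gripper's body presses on something with over 40 N, if the wrist force passes 120 N, or if a joint passes its speed limit or range.

ROBOT

A 7-joint arm with a two-finger parallel gripper is mounted at the origin on the work surface. World frame = base frame: x ahead of the robot, y to its left, z up, the work surface at z = 0. Lengths are in mm, angles in rad, forces in N, time in s.
With the tool pointing down it reaches from about 425 to 875 mm from the base axis. Payload 4.7 kg.
Tool frame: the origin (TCP) lies at the very end of the fingers, on their centre line; the grasp point (between the pads) lies 19 mm behind it; z points along the fingers, y is the line along which they close (so a half turn about z gives the same grasp; the last joint's range is limited). The gripper opens to 87 mm and grips with 3 to 60 N. Pads are 19 mm wide; open, the fingers measure 117 mm over their backs; the gripper's body (75 mm by 190 mm) begins 51 mm behind the grasp point.
Start: joints at [1.128, 0.321, -0.07, 1.45, 0.023, 1.371, -0.057], TCP at [286.685, -583.384, 222.587] pointing down, gripper open.
Joint ranges: [-2.86, 2.86], [-0.3, 2.09], [-1.38, 1.24], [0.06, 2.45], [-1.56, 4.7], [0.09, 2.05], [-2.69, 2.69]. Speed limits (rad/s): [2.57, 2.57, 3.14, 3.14, 3.14, 3.14, 3.14].

INTERFACE

Orientations are given as a 3x3 rotation matrix whose columns are the frame's x, y, z axes.
In Python, from station import observe, eyes, ticket gives the robot as it stands.
- The arm moves only by the tool carry_out, never from a script. Its argument "rows" is text: rows parted by semicolons, each of 7 numbers parted by spaces: the shift along the world's x, y, z in mm, then the turn, a rotation vector about the world's x, y, z in rad, then the opening, from 0 (shut) to 1 (fully open). In form: x y z rx ry rz hand; .... A call has 1 to 10 rows; each row shifts and turns the commanded pose from where the row before left it; what a row does not reach is not made up. A row lasts 1/10 s, in which the tool goes at most 50 mm and 8.59 degrees, less where a joint would pass 70% of its speed; a pose out of reach is approached as far as the arm can. A call with a gripper value outside its range is refused whole. The fingers move at their own pace and stop on an object; "grip_force" is the grip in N (left out, the last holds). Time passes only in rows, so rows that do not move let the fingers close. It gives the time, the measured TCP pose, the force, the opening and the grip force at its end, in the units of the state.
- observe(): the state, without advancing time (a new reading comes with each control period).
- eyes.read_camera(name): name is "scene" or "top" or "wrist"; returns the picture (384x512x3 uint8, red, green, blue); there is no depth.
- eyes.get_calibration(name): a dict with "mtx" (3x3 intrinsics, pixels), "dist_coeffs" ([k1, k2, p1, p2, k3] as OpenCV has them; the pictures are not rectified), "position" and "rotation" of the camera in the world. Camera axes: x right, y up, looking along -z (the intrinsics and any distortion apply to the point x, -y, -z); pixel columns grow to the right and rows downward; lengths in mm; the calibration is good to about 2 mm. A picture is of the moment at which its call begins: read the wrist's pose just before it. get_calibration takes no time and is no camera call; for the wrist camera it gives the pose at the moment of the call.
- ticket.hand_in(): hands the job in; it is judged then, once.
The state is a dict: "time_s": time; "joint_pos": joint angles; "joint_vel": joint speeds; "effort": joint torques, N m; "position": TCP position; "ee_rot": TCP orientation; "wrist_force": force on the tool from outside, world axes, zero at the start; "ft_torque": the same for the moment, N m; "finger_gap": finger opening in mm; "grip_force": force on a finger pad.
Only numpy, scipy, OpenCV 4.12 (cv2) and the standard library are available. Lean on these libraries where they do the work, as an engineer would, in place of code of your own. Each camera call takes 0.05 s, during which the arm holds its last target. There are 200 camera calls.

## Working session

There is one attempt and no reset: what is moved stays moved. The work goes in short steps, Python scripts to look and compute and a tool call to move; the robot and the scene stay as the last step left them, time stands still between calls to the robot, and variables do not carry over. Pictures are saved under pics/ and viewed, at most 14 in all, crops included, and the job is handed in when it is done.

Besides the shell and the picture viewer there is one more tool, called after "Emit:" as a command line: name --argument value ..., lists and objects as JSON in quotes. carry_out: Moves the arm, as the interface text tells. Its arguments: {"type":"object","properties":{"rows":{"type":"string"},"grip_force":{"type":"number"}},"required":["rows"]}

```bash
mkdir -p pics; cat > h.py <<'E'
import numpy as np, cv2
from station import observe, eyes, ticket
def snap(n,f):
    im=eyes.read_camera(n); cv2.imwrite('pics/'+f,im[:,:,::-1]); return im
def ray(n,uv,z):
    c=eyes.get_calibration(n); K=np.array(c['mtx'],float); d=np.array(c['dist_coeffs'],float)
    p=cv2.undistortPoints(np.array(uv,float).reshape(-1,1,2),K,d).reshape(-1,2)
    r=np.c_[p[:,0],-p[:,1],-np.ones(len(p))]@np.array(c['rotation']).T
    o=np.array(c['position']); z=np.broadcast_to(z,len(p))
    return o+r*((z-o[2])/r[:,2])[:,None]
def proj(n,P):
    c=eyes.get_calibration(n); K=np.array(c['mtx'],float); d=np.array(c['dist_coeffs'],float)
    q=(np.array(P,float).reshape(-1,3)-np.array(c['position']))@np.array(c['rotation'])
    q=q*[1,-1,-1]
    return cv2.projectPoints(q,np.zeros(3),np.zeros(3),K,d)[0].reshape(-1,2)
E
python3 - <<'E'
from h import *
np.set_printoptions(precision=3,suppress=True)
for n in('scene','top'):
    snap(n,n+'0.png'); c=eyes.get_calibration(n); print(n,c['position'],c['rotation'],c['mtx'])
o=observe(); print(o)
E
```

```text
scene [1265.036 -454.433  973.555] [[ 0.4   -0.651  0.646]
 [ 0.917  0.274 -0.291]
 [ 0.012  0.708  0.706]] [[388.232   0.    259.228]
 [  0.    388.232 193.62 ]
 [  0.      0.      1.   ]]
top [ 274.144  -85.987 1808.595] [[-0.007  0.994 -0.107]
 [-1.    -0.009 -0.018]
 [-0.019  0.107  0.994]] [[492.899   0.    247.55 ]
 [  0.    492.899 185.623]
 [  0.      0.      1.   ]]
{'time_s': 0.1, 'joint_pos': array([ 1.128,  0.322, -0.07 ,  1.452,  0.023,  1.371, -0.057]), 'joint_vel': array([-0.001, -0.002,  0.002, -0.002, -0.   , -0.001, -0.   ]), 'effort': array([ -0.   , -49.257,  -0.406, -31.34 ,  -0.064,   0.04 ,   0.   ]), 'position': array([ 286.423, -582.929,  221.53 ]), 'ee_rot': array([[ 0.897,  0.441, -0.001],
       [ 0.441, -0.897,  0.002],
       [-0.   , -0.002, -1.   ]]), 'wrist_force': array([-0.383,  0.012, -0.2  ]), 'ft_torque': array([ 0.009, -0.018,  0.086]), 'grip_force': 0.0, 'finger_gap': 87.10825351534534}
```

View pics/top0.png

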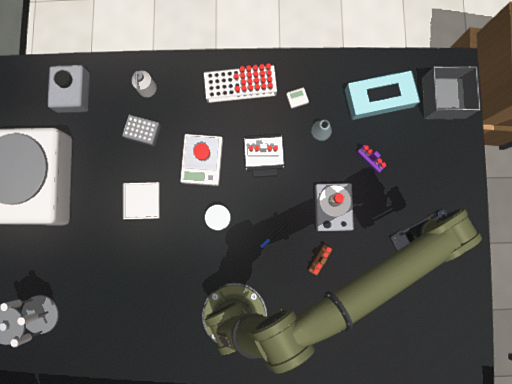

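View pics/scene0.png

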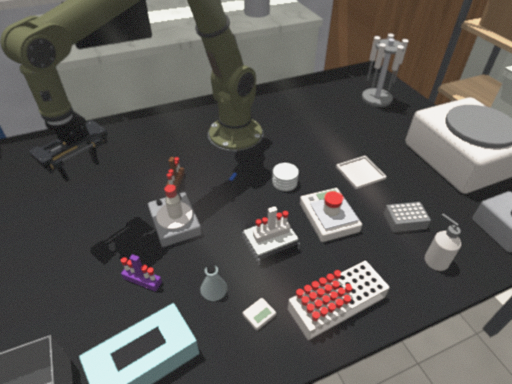

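The top view shows:
- **Jar:** on the balance at (202,152).
- **Bottle:** on the stirrer at (337,200).
- **Carrier:** white, on the cold plate at (265,150).
- **Tray:** white square at (141,201). The round white dish at (217,217) is not the tray.
- **Bystanders:** flask at (321,129) and tip box at (141,129).

Things that could be mistaken for the carrier are the purple one (373,157), the brown one (320,259) and the tube rack (240,83). The only white one with a handle on the cold plate is at (265,150). I'll check that in a close crop.

```bash
python3 - <<'E'
import cv2
a=cv2.imread('pics/top0.png')
cv2.imwrite('pics/c1.png',cv2.resize(a[115:225,115:235],None,fx=5,fy=5,interpolation=cv2.INTER_CUBIC))
cv2.imwrite('pics/c2.png',cv2.resize(a[115:235,235:365],None,fx=5,fy=5,interpolation=cv2.INTER_CUBIC))
E
```

```text
(no output)
```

View pics/c1.png

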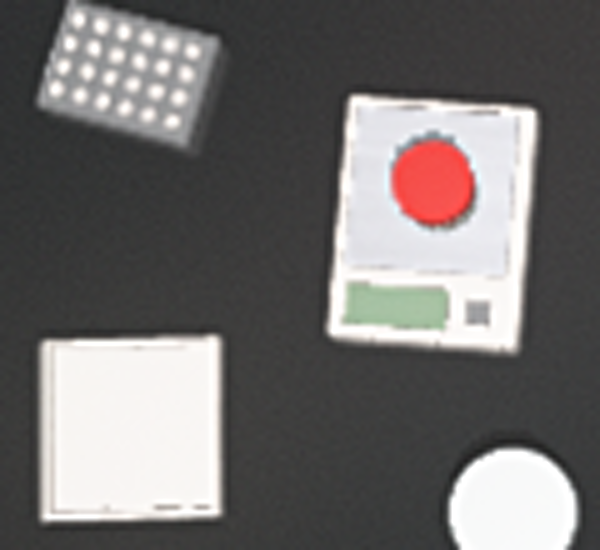

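View pics/c2.png

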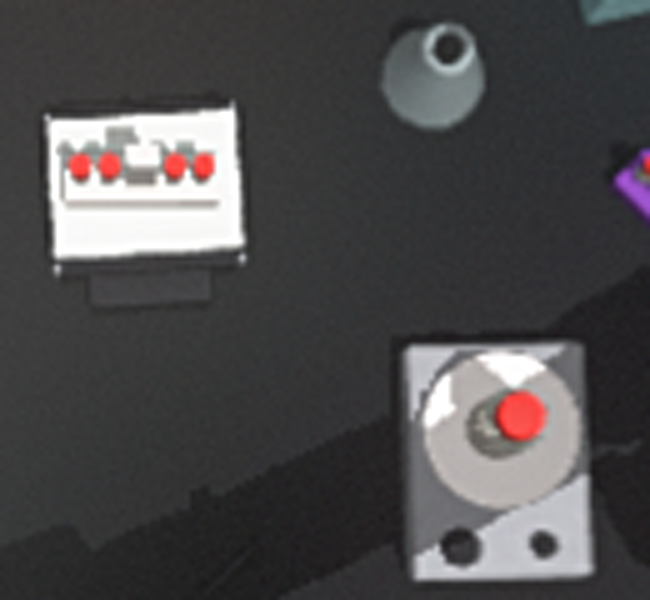

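The crop confirms the white carrier: handle at c2 (142,155), caps at (80,167), (110,167), (175,166) and (203,166). The jar cap is at c1 (433,182), the bottle cap at c2 (521,416). I'm turning these into positions now.

```bash
python3 - <<'E'
from h import *
np.set_printoptions(precision=1,suppress=True)
def g(name,pts,org,z):
    p=np.array(pts,float)/5-.4+np.array(org); r=ray('top',p,z); print(name,r[:,:2].tolist() if 0 else r[:,:2].round(1).tolist(),'mean',r.mean(0)); return r
A=(115,115);B=(235,115)
r=g('pan',[(357,107),(522,113),(504,275),(341,270)],A,55); e=r[0]-r[3]; print('yaw',np.arctan2(e[1],e[0]), [np.linalg.norm(r[i]-r[i-1]) for i in range(4)])
g('jar',[(433,182)],A,60+55)
r=g('tray',[(42,341),(220,336),(221,515),(41,522)],A,14); e=r[0]-r[3]; print('yaw',np.arctan2(e[1],e[0]))
r=g('cold',[(47,115),(237,103),(243,250),(57,262)],B,48); e=r[0]-r[1]; print('yaw',np.arctan2(-e[0],e[1]),[np.linalg.norm(r[i]-r[i-1]) for i in range(4)])
g('handle',[(142,155)],B,48+112)
r=g('caps',[(80,167),(110,167),(175,166),(203,166)],B,48+78); e=r[0]-r[3]; print('yaw',np.arctan2(-e[0],e[1]))
g('stir',[(503,430)],B,62)
g('bcap',[(521,416)],B,62+115)
g('flaskfoot',[(433,77)],B,5)
g('tipbox',[(72,0),(222,40),(190,148),(40,105)],A,49)
g('purple',[(645,180)],B,28)
c=eyes.get_calibration('wrist'); print(c['position'],np.array(c['rotation'])@np.eye(3)); print((np.array(c['position'])-observe()['position'])@observe()['ee_rot'], c['mtx'])
E
python3 - <<'E'
import cv2
a=cv2.imread('pics/scene0.png')
cv2.imwrite('pics/c3.png',cv2.resize(a[140:260,120:370],None,fx=3.2,fy=3.2,interpolation=cv2.INTER_CUBIC))
E
```

```text
pan [[646.4, 168.9], [640.4, 48.6], [521.9, 61.6], [526.7, 179.5]] mean [583.9 114.6  55. ]
yaw -0.08847802177232578 [np.float64(120.0961250926068), np.float64(120.43267654164843), np.float64(119.20678406011046), np.float64(118.04351384928081)]
jar [[579.6, 106.3]] mean [579.6 106.3 115. ]
tray [[481.9, 408.7], [484.4, 275.3], [352.4, 273.0], [347.9, 406.9]] mean [416.6 341.   14. ]
yaw 0.013354795046932526
cold [[639.4, -41.9], [646.9, -180.1], [538.8, -182.7], [531.3, -48.5]] mean [ 589.1 -113.3   48. ]
yaw 0.0541529411012282 [np.float64(108.25377497538406), np.float64(138.37359535829586), np.float64(108.07513665378751), np.float64(134.47905366752806)]
handle [[587.8, -109.0]] mean [ 587.8 -109.   160. ]
caps [[586.3, -66.5], [586.0, -87.3], [586.3, -132.3], [586.1, -151.7]] mean [ 586.2 -109.4  126. ]
yaw -0.0015503674372942889
stir [[405.9, -364.9]] mean [ 405.9 -364.9   62. ]
bcap [[406.4, -358.8]] mean [ 406.4 -358.8  177. ]
flaskfoot [[674.5, -328.9]] mean [ 674.5 -328.9    5. ]
tipbox [[731.4, 382.7], [699.2, 270.0], [618.8, 292.4], [652.6, 404.7]] mean [675.5 337.4  49. ]
purple [[591.3, -479.8]] mean [ 591.3 -479.8   28. ]
[ 346.8 -552.9  383. ] [[ 0.4  0.9  0.2]
 [-0.9  0.4  0.1]
 [-0.  -0.3  1. ]]
[  67.4   -0.6 -161.5] [[287.8   0.  263.4]
 [  0.  287.8 190.4]
 [  0.    0.    1. ]]
```

View pics/c3.png

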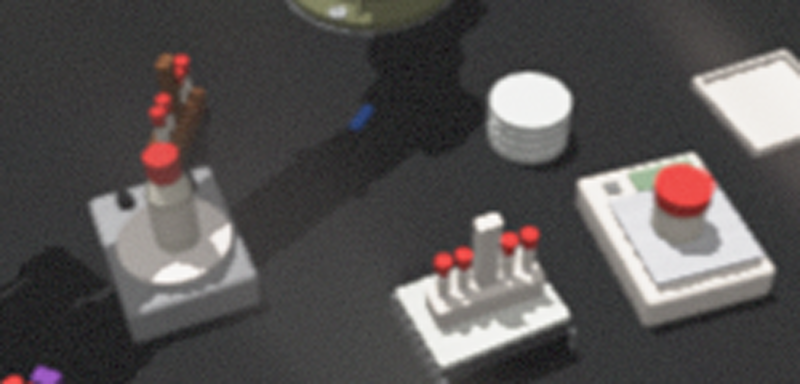

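The scene view agrees: the bottle is on the stirrer, the white carrier is on the cold plate, and the jar is on the balance. The shortest plan is to park the jar in the tray, then carrier to balance, bottle to cold plate, jar to stirrer. Moving to above the jar with the fingers closing along x.

Emit:
carry_out --rows "20 25 10 0 0 0.11 1;20 25 10 0 0 0.11 1;20 25 10 0 0 0.11 1;20 25 10 0 0 0.11 1;20 25 10 0 0 0.11 1;20 25 10 0 0 0.11 1;20 25 10 0 0 0.11 1;20 25 10 0 0 0.11 1;20 25 10 0 0 0.11 1;20 25 10 0 0 0.125 1"

```text
time_s: 1.1
position: [487.2, -332.2, 322.6]
ee_rot: [[-0.006, 1.0, -0.001], [1.0, 0.006, 0.0], [0.0, -0.001, -1.0]]
wrist_force: [0.3, 0.3, 0.5]
finger_gap: 86.8
grip_force: 0.0
```

Emit:
carry_out --rows "9 40 0 0 0 0 1;9 40 0 0 0 0 1;9 40 0 0 0 0 1;9 40 0 0 0 0 1;9 40 0 0 0 0 1;9 40 0 0 0 0 1;10 40 0 0 0 0 1;10 40 0 0 0 0 1;10 40 0 0 0 0 1;0 0 0 0 0 0 1"

```text
time_s: 2.1
position: [570.4, 34.8, 322.3]
ee_rot: [[-0.012, 1.0, -0.0], [1.0, 0.012, 0.004], [0.004, -0.0, -1.0]]
wrist_force: [-0.2, -0.1, -0.1]
finger_gap: 86.7
grip_force: 0.0
```

```bash
python3 - <<'E'
from h import *
np.set_printoptions(precision=1,suppress=True)
im=snap('wrist','w1.png'); print(observe()['position'])
cv2.imwrite('pics/w1b.png',cv2.resize(im[:,:,::-1],(800,600),interpolation=cv2.INTER_CUBIC))
print(proj('wrist',[[579.6,106.3,115],[583.9,114.6,55],[587.8,-109,160],[589,-113,48]])*800/512)
E
```

```text
[570.4  30.8 322.2]
[[425.6 173.1]
 [428.4 165.2]
 [433.2 445.2]
 [429.6 389.1]]
```

View pics/w1b.png

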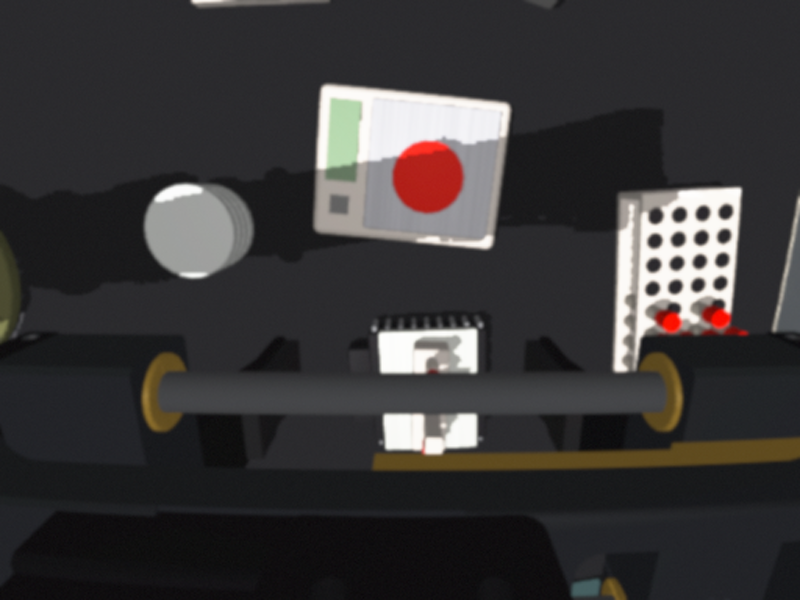

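The wrist view shows the jar cap at (428,177), the pan with corners near (374,94), (504,107), (491,241) and (362,229), the handle at (433,446), and the cold plate at (378,332) to (477,447). All of these match the predictions.

```bash
python3 - <<'E'
from h import *
np.set_printoptions(precision=1,suppress=True)
s=512/800
R=lambda p,z: ray('wrist',np.array(p)*s-.18,z)
print('jar',R([(428,177)],115),'handle',R([(433,446)],160))
p=R([(374,94),(504,107),(491,241),(362,229)],55);print('pan',p,p.mean(0))
p=R([(322,85),(510,102),(492,248),(314,232)],40);print('case',p,p.mean(0),[np.arctan2(*(a)[::-1])for a in ((p[1]-p[0])[:2],(p[2]-p[3])[:2])])
p=R([(378,332),(478,330),(477,447),(385,449)],48);print('cold',p,p.mean(0))
E
```

```text
jar [[581.4 103.5 115. ]] handle [[ 587.4 -109.5  160. ]]
pan [[534.1 176.7  55. ]
 [651.  166.8  55. ]
 [644.5  45.4  55. ]
 [521.4  55.9  55. ]] [587.8 111.2  55. ]
case [[484.8 187.4  40. ]
 [659.3 173.7  40. ]
 [648.5  36.6  40. ]
 [472.2  51.3  40. ]] [566.2 112.2  40. ] [np.float64(-0.07851726004653829), np.float64(-0.0830466414446595)]
cold [[ 534.9  -49.3   48. ]
 [ 637.   -46.5   48. ]
 [ 642.4 -182.7   48. ]
 [ 540.8 -185.8   48. ]] [ 588.8 -116.1   48. ]
```

Emit:
carry_out --rows "5 40 0 0 0 0 1;5.5 38 -20 0 0 0 1;0 0 -40 0 0 0 1;0 0 -40 0 0 0 1;0 0 -40 0 0 0 1;0 0 -40 0 0 0 1;0 0 -30 0 0 0 1;0 0 -15 0 0 0 1;0 0 -10 0 0 0 1;0 0 0 0 0 0 1"

```text
time_s: 3.15
position: [581.0, 103.9, 87.1]
ee_rot: [[-0.0, 1.0, -0.001], [1.0, 0.0, -0.0], [-0.0, -0.001, -1.0]]
wrist_force: [0.3, -0.6, 0.4]
finger_gap: 87.1
grip_force: 0.0
```

Emit:
carry_out --rows "0 0 0 0 0 0 0.5;0 0 0 0 0 0 0.5;0 0 0 0 0 0 0.5;0 0 0 0 0 0 0.5;0 0 0 0 0 0 0.5;0 0 0 0 0 0 0.5;0 0 0 0 0 0 0.5;0 0 0 0 0 0 0.5" --grip_force 20

```text
time_s: 3.95
position: [581.7, 104.7, 88.2]
ee_rot: [[-0.001, 1.0, 0.001], [1.0, 0.001, -0.0], [-0.0, 0.001, -1.0]]
wrist_force: [-0.5, -0.1, 4.5]
finger_gap: 57.5
grip_force: 20.0
```

Emit:
carry_out --rows "0 0 10 0 0 0 0.5;0 0 20 0 0 0 0.5;0 0 30 0 0 0 0.5;-16 24 0 0 0 0 0.5;-20 28 0 0 0 0 0.5;-20 28 0 0 0 0 0.5;-20 28 0 0 0 0 0.5;-20 28 0 0 0 0 0.5;-20 28 0 0 0 0 0.5;-16 24 0 0 0 0 0.5"

```text
time_s: 4.95
position: [447.2, 294.0, 147.6]
ee_rot: [[-0.002, 1.0, -0.001], [1.0, 0.002, -0.0], [-0.0, -0.001, -1.0]]
wrist_force: [0.5, 0.2, -0.9]
finger_gap: 57.3
grip_force: 20.0
```

Emit:
carry_out --rows "-16 24 -20 0 0 0 0.5;-16 24 -20 0 0 0 0.5;0 0 -20 0 0 0 0.5;0 0 -20 0 0 0 0.5;0 0 -15 0 0 0 0.5;0 0 -6 0 0 0 0.5;0 0 0 0 0 0 0.5;0 0 0 0 0 0 0.5"

```text
time_s: 5.75
position: [417.7, 340.9, 47.3]
ee_rot: [[-0.001, 1.0, 0.001], [1.0, 0.001, 0.001], [0.001, 0.001, -1.0]]
wrist_force: [-0.6, 0.2, -0.3]
finger_gap: 57.8
grip_force: 20.0
```

Emit:
carry_out --rows "0 0 -3 0 0 0 0.5;0 0 -2 0 0 0 0.5;0 0 -2 0 0 0 0.5;0 0 -1 0 0 0 0.5;0 0 -1 0 0 0 0.5;0 0 0 0 0 0 0.5;0 0 0 0 0 0 0.5"

```text
time_s: 6.45
position: [417.2, 340.6, 38.2]
ee_rot: [[-0.001, 1.0, 0.0], [1.0, 0.001, -0.001], [-0.001, 0.0, -1.0]]
wrist_force: [-1.7, -2.9, 5.8]
finger_gap: 57.3
grip_force: 20.0
```

Contact felt. Release, rise, and head to the carrier.

Emit:
carry_out --rows "0 0 0 0 0 0 1;0 0 0 0 0 0 1;0 0 0 0 0 0 1;0 0 0 0 0 0 1;0 0 10 0 0 0 1;0 0 30 0 0 0 1;0 0 40 0 0 0 1;0 0 40 0 0 0 1;0 0 40 0 0 0 1;0 0 40 0 0 0 1"

```text
time_s: 7.45
position: [416.8, 340.8, 240.1]
ee_rot: [[-0.002, 1.0, 0.001], [1.0, 0.002, 0.0], [0.0, 0.001, -1.0]]
wrist_force: [0.5, 0.6, -0.0]
finger_gap: 86.6
grip_force: 0.0
```

Emit:
carry_out --rows "17 -43 0 0 0 0 1;17 -43 0 0 0 0 1;17 -43 0 0 0 0 1;17 -43 0 0 0 0 1;17 -43 0 0 0 0 1;17 -43 0 0 0 0 1;17 -43 0 0 0 0 1;17 -43 0 0 0 0 1;17 -43 0 0 0 0 1;0 0 0 0 0 0 1"

```text
time_s: 8.45
position: [571.3, -55.3, 237.4]
ee_rot: [[0.01, 1.0, 0.0], [1.0, -0.01, -0.003], [-0.003, 0.0, -1.0]]
wrist_force: [0.4, -1.7, 1.0]
finger_gap: 86.8
grip_force: 0.0
```

Emit:
carry_out --rows "9 -30 0 0 0 0 1;8 -34 0 0 0 0 1;0 0 -20 0 0 0 1;0 0 -30 0 0 0 1;0 0 -30 0 0 0 1;0 0 -20 0 0 0 1;0 0 -8 0 0 0 1;0 0 0 0 0 0 1;0 0 0 0 0 0 1"

```text
time_s: 9.35
position: [588.0, -110.2, 131.0]
ee_rot: [[-0.001, 1.0, 0.002], [1.0, 0.001, -0.0], [-0.0, 0.002, -1.0]]
wrist_force: [-0.7, 0.1, 0.2]
finger_gap: 86.8
grip_force: 0.0
```

```bash
python3 - <<'E'
from h import *
o=observe();print(o['position'])
a=snap('scene','s2.png');b=snap('top','t2.png')
A=cv2.resize(a[150:280,200:400],(800,520),interpolation=cv2.INTER_CUBIC)
cv2.imwrite('pics/s2c.png',A[:,:,::-1])
E
```

```text
[ 588.03936863 -110.18469525  131.00935425]
```

View pics/s2c.png

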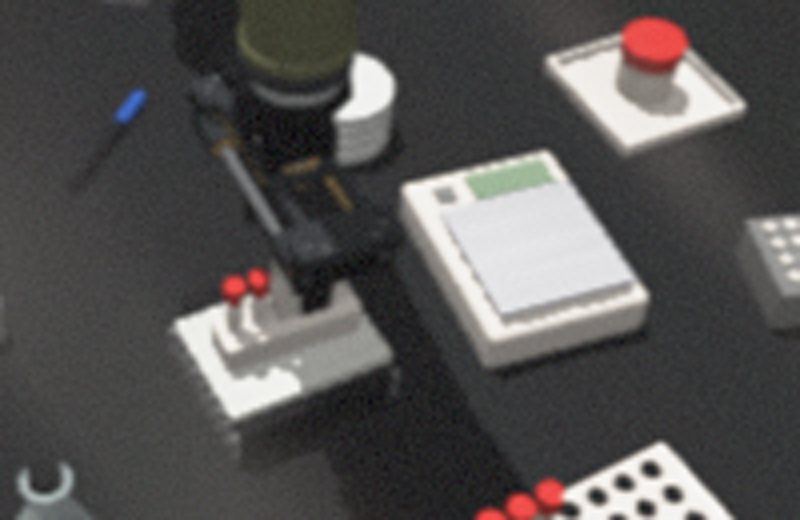

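The jar stands in the tray, near (655,60). The fingers straddle the carrier handle at about (300,290), so I'm closing.

Emit:
carry_out --rows "0 0 -1.5 0 0 0 0;0 0 0 0 0 0 0;0 0 0 0 0 0 0;0 0 0 0 0 0 0;0 0 0 0 0 0 0;0 0 0 0 0 0 0;0 0 0 0 0 0 0;0 0 0 0 0 0 0;0 0 0 0 0 0 0;0 0 0 0 0 0 0" --grip_force 30

```text
time_s: 10.45
position: [587.3, -110.4, 128.1]
ee_rot: [[-0.001, 1.0, 0.0], [1.0, 0.001, -0.0], [-0.0, 0.0, -1.0]]
wrist_force: [0.5, -0.1, 0.0]
finger_gap: 15.1
grip_force: 0.2
```

Emit:
carry_out --rows "0 0 0 0 0 0 0;0 0 0 0 0 0 0;0 0 5 0 0 0 0;0 0 10 0 0 0 0;0 0 20 0 0 0 0;0 0 20 0 0 0 0;0 0 5 0 0 0 0;0 0 0 0 0 0 0"

```text
time_s: 11.25
position: [587.9, -110.4, 189.4]
ee_rot: [[-0.001, 1.0, 0.002], [1.0, 0.001, -0.001], [-0.001, 0.002, -1.0]]
wrist_force: [0.5, 0.5, -1.8]
finger_gap: 14.0
grip_force: 29.9
```

Emit:
carry_out --rows "0 15 0 0 0 0 0;0 25 0 0 0 -0.02 0;0 28 0 0 0 -0.02 0;-1.5 28 0 0 0 -0.02 0;0 28 0 0 0 -0.02 0;0 28 0 0 0 0 0;0 28 0 0 0 0 0;0 25 0 0 0 0 0;0 17 0 0 0 0 0;0 0 0 0 0 0 0"

```text
time_s: 12.25
position: [583.8, 116.7, 187.0]
ee_rot: [[0.072, 0.997, -0.002], [0.997, -0.072, 0.002], [0.002, -0.002, -1.0]]
wrist_force: [0.2, 1.0, -0.8]
finger_gap: 13.8
grip_force: 29.9
```

Emit:
carry_out --rows "0 0 0 0 0 0 0;0 0 -20 0 0 0 0;0 0 -15 0 0 0 0;0 0 -8 0 0 0 0;0 0 -3 0 0 0 0;0 0 0 0 0 0 0;0 0 0 0 0 0 0"

```text
time_s: 12.95
position: [586.1, 111.6, 142.7]
ee_rot: [[0.079, 0.997, 0.001], [0.997, -0.079, 0.0], [0.0, 0.001, -1.0]]
wrist_force: [-0.6, -0.2, -1.0]
finger_gap: 13.7
grip_force: 29.9
```

```bash
python3 - <<'E'
from h import *
o=observe();print(o['position'],o['wrist_force'])
a=snap('scene','s3.png');b=snap('top','t3.png')
A=cv2.resize(a[170:250,260:380],(780,520),interpolation=cv2.INTER_CUBIC)
cv2.imwrite('pics/s3c.png',A[:,:,::-1])
E
```

```text
[586.1277302  111.62954059 142.68837282] [-0.55036029 -0.15332075 -0.99871586]
```

View pics/s3c.png

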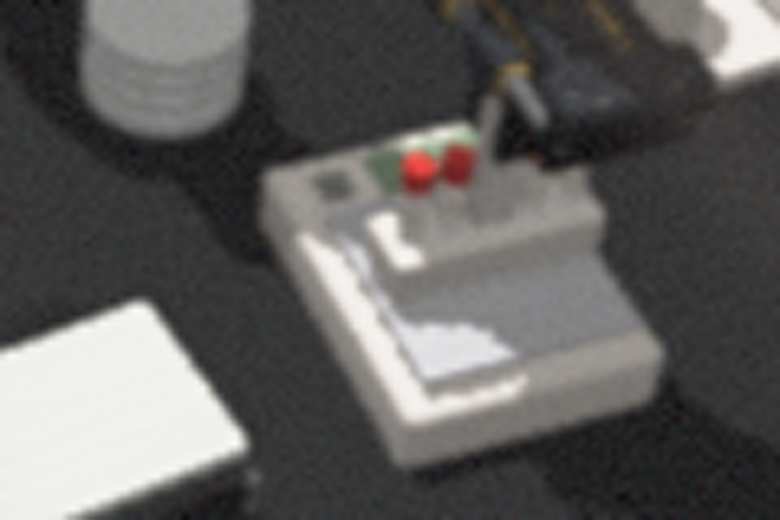

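The carrier hovers just above the pan. Its foot, from (400,285) to (605,240), is parallel to the pan edge and between the pan's sides, so I'm lowering it.

Emit:
carry_out --rows "0 0 -2 0 0 0 0;0 0 -2 0 0 0 0;0 0 -1 0 0 0 0;0 0 -1 0 0 0 0;0 0 -1 0 0 0 0;0 0 0 0 0 0 0;0 0 0 0 0 0 0"

```text
time_s: 13.75
position: [585.7, 111.6, 135.1]
ee_rot: [[0.079, 0.997, 0.0], [0.997, -0.079, -0.0], [-0.0, 0.0, -1.0]]
wrist_force: [-0.3, 0.1, -1.7]
finger_gap: 13.6
grip_force: 29.9
```

Emit:
carry_out --rows "0 0 -1 0 0 0 0;0 0 -1 0 0 0 0;0 0 0 0 0 0 0;0 0 0 0 0 0 0"

```text
time_s: 14.15
position: [586.2, 111.6, 134.8]
ee_rot: [[0.079, 0.997, 0.001], [0.997, -0.079, -0.0], [-0.0, 0.001, -1.0]]
wrist_force: [-1.4, -1.7, 6.9]
finger_gap: 13.8
grip_force: 30.0
```

Emit:
carry_out --rows "0 0 0 0 0 0 1;0 0 0 0 0 0 1;0 0 0 0 0 0 1;0 0 0 0 0 0 1;0 0 0 0 0 0 1;0 0 10 0 0 0 1;0 0 30 0 0 0 1;0 0 40 0 0 0 1;0 0 40 0 0 0 1;0 0 20 0 0 0 1"

```text
time_s: 15.15
position: [587.0, 112.4, 278.0]
ee_rot: [[0.079, 0.997, 0.006], [0.997, -0.079, 0.001], [0.001, 0.006, -1.0]]
wrist_force: [0.5, 0.0, -1.2]
finger_gap: 83.3
grip_force: 0.0
```

Emit:
carry_out --rows "-10 -45 0 0 0 0.02 1;-10 -45 0 0 0 0.02 1;-10 -45 0 0 0 0.02 1;-15 -45 0 0 0 0.02 1;-20 -45 0 0 0 0 1;-20 -45 0 0 0 0 1;-25 -45 0 0 0 0 1;-25 -45 0 0 0 0 1;-25 -40 0 0 0 0 1;0 0 0 0 0 0 1"

```text
time_s: 16.15
position: [422.3, -293.1, 273.8]
ee_rot: [[0.011, 1.0, -0.001], [1.0, -0.011, -0.003], [-0.003, -0.001, -1.0]]
wrist_force: [1.0, 0.7, -0.6]
finger_gap: 86.9
grip_force: 0.0
```

Emit:
carry_out --rows "0 0 0 0 0 0 1;0 0 0 0 0 0 1"

```text
time_s: 16.35
position: [428.1, -284.4, 273.6]
ee_rot: [[-0.003, 1.0, 0.001], [1.0, 0.003, 0.0], [0.0, 0.001, -1.0]]
wrist_force: [0.0, 0.3, 0.0]
finger_gap: 86.7
grip_force: 0.0
```

```bash
python3 - <<'E'
from h import *
np.set_printoptions(precision=1,suppress=True)
print(observe()['position'])
im=snap('wrist','w2.png'); t=snap('top','t4.png')
cv2.imwrite('pics/w2b.png',cv2.resize(im[:,:,::-1],(800,600),interpolation=cv2.INTER_CUBIC))
cv2.imwrite('pics/t4c.png',cv2.resize(t[115:225,115:235,::-1],None,fx=5,fy=5,interpolation=cv2.INTER_CUBIC))
print(proj('wrist',[[406.4,-358.8,177],[405.9,-364.9,62]])*800/512)
E
```

```text
[ 428.1 -284.4  273.6]
[[378.6 413.4]
 [387.3 355.1]]
```

View pics/w2b.png

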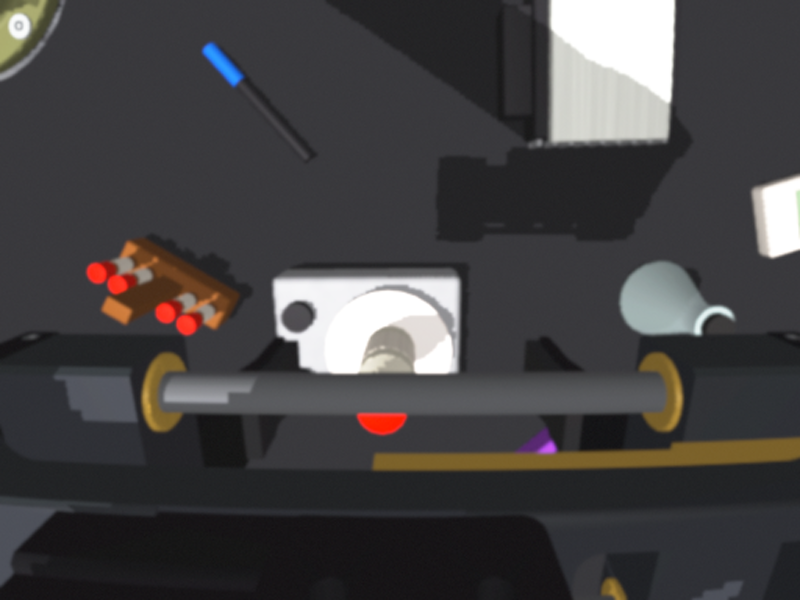

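View pics/t4c.png

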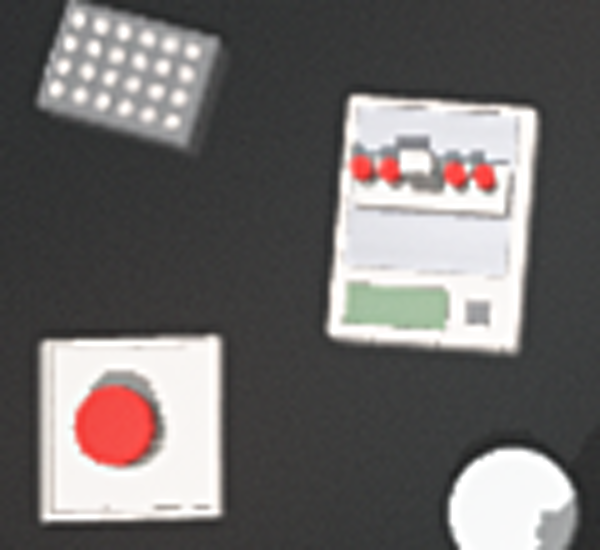

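The wrist view shows the bottle cap at (382,411) and the plate centred near column 389; the brown and purple look-alikes are elsewhere. The top crop shows the carrier centred on the pan, handle at (415,160), and the jar in the tray at (117,426). Next is the bottle grasp.

Emit:
carry_out --rows "-10 -37 0 0 0 0 1;-10.5 -38 0 0 0 0 1;0 0 -20 0 0 0 1;0 0 -30 0 0 0 1;0 0 -30 0 0 0 1;0 0 -25 0 0 0 1;0 0 -15 0 0 0 1;0 0 -7 0 0 0 1;0 0 0 0 0 0 1;0 0 0 0 0 0 1"

```text
time_s: 17.45
position: [407.5, -361.1, 147.3]
ee_rot: [[-0.002, 1.0, 0.002], [1.0, 0.002, -0.001], [-0.001, 0.002, -1.0]]
wrist_force: [0.6, 0.3, 0.2]
finger_gap: 86.8
grip_force: 0.0
```

Emit:
carry_out --rows "0 0 0 0 0 0 0.1;0 0 0 0 0 0 0.1;0 0 0 0 0 0 0.1;0 0 0 0 0 0 0.1;0 0 0 0 0 0 0.1;0 0 0 0 0 0 0.1;0 0 0 0 0 0 0.1;0 0 0 0 0 0 0.1;0 0 0 0 0 0 0.1;0 0 0 0 0 0 0.1" --grip_force 25

```text
time_s: 18.45
position: [406.8, -360.8, 146.1]
ee_rot: [[-0.001, 1.0, 0.0], [1.0, 0.001, -0.0], [-0.0, 0.0, -1.0]]
wrist_force: [0.4, -0.4, -0.1]
finger_gap: 31.7
grip_force: 25.0
```

Emit:
carry_out --rows "0 0 8 0 0 0 0.1;0 0 20 0 0 0 0.1;0 0 25 0 0 0 0.1;10 14 7 0 0 0 0.1;20 27 0 0 0 0 0.1;22 30 0 0 0 0 0.1;22 30 0 0 0 0 0.1;22 30 0 0 0 0 0.1;22 30 0 0 0 0 0.1;22 30 0 0 0 0 0.1"

```text
time_s: 19.45
position: [547.1, -168.7, 206.4]
ee_rot: [[-0.001, 1.0, -0.0], [1.0, 0.001, -0.0], [-0.0, -0.0, -1.0]]
wrist_force: [1.6, -0.6, -1.1]
finger_gap: 31.4
grip_force: 25.0
```

Emit:
carry_out --rows "20 26 0 0 0 0 0.1;14 18 0 0 0 0 0.1;7.5 9 0 0 0 0 0.1;0 0 0 0 0 0 0.1;0 0 -20 0 0 0 0.1;0 0 -25 0 0 0 0.1;0 0 -14 0 0 0 0.1;0 0 -8 0 0 0 0.1;0 0 0 0 0 0 0.1;0 0 0 0 0 0 0.1"

```text
time_s: 20.45
position: [588.5, -117.3, 139.9]
ee_rot: [[-0.0, 1.0, 0.001], [1.0, 0.0, -0.0], [-0.0, 0.001, -1.0]]
wrist_force: [0.5, 0.6, -1.5]
finger_gap: 31.7
grip_force: 25.0
```

Emit:
carry_out --rows "0 0 -2 0 0 0 0.1;0 0 -2 0 0 0 0.1;0 0 -1.5 0 0 0 0.1;0 0 -1 0 0 0 0.1;0 0 -1 0 0 0 0.1;0 0 -1 0 0 0 0.1;0 0 0 0 0 0 0.1;0 0 0 0 0 0 0.1"

```text
time_s: 21.25
position: [588.6, -116.9, 131.9]
ee_rot: [[-0.001, 1.0, 0.001], [1.0, 0.001, -0.001], [-0.001, 0.001, -1.0]]
wrist_force: [-1.0, 0.4, 5.3]
finger_gap: 31.3
grip_force: 24.9
```

Contact. Release and go back for the jar.

Emit:
carry_out --rows "0 0 0 0 0 0 1;0 0 0 0 0 0 1;0 0 0 0 0 0 1;0 0 0 0 0 0 1;0 0 0 0 0 0 1;0 0 10 0 0 0 1;0 0 30 0 0 0 1;0 0 40 0 0 0 1;0 0 40 0 0 0 1;0 0 20 0 0 0 1"

```text
time_s: 22.25
position: [589.6, -116.7, 275.7]
ee_rot: [[-0.001, 1.0, 0.006], [1.0, 0.001, -0.001], [-0.001, 0.006, -1.0]]
wrist_force: [1.0, 0.4, 0.3]
finger_gap: 87.0
grip_force: 0.0
```

Emit:
carry_out --rows "0 40 0 0 0 0 1;-5 45 0 0 0 0 1;-12 45 0 0 0 0 1;-18 45 0 0 0 0 1;-20 45 0 0 0 0 1;-20 45 0 0 0 0 1;-22 45 0 0 0 0 1;-25 45 0 0 0 0 1;-25 45 0 0 0 0 1;-25 45 0 0 0 0 1"

```text
time_s: 23.25
position: [417.2, 325.9, 271.7]
ee_rot: [[-0.001, 1.0, 0.002], [1.0, 0.001, 0.0], [0.0, 0.002, -1.0]]
wrist_force: [0.3, 0.2, -0.4]
finger_gap: 86.9
grip_force: 0.0
```

Emit:
carry_out --rows "0 13 0 0 0 0 1;0 0 0 0 0 0 1;0 0 0 0 0 0 1"

```text
time_s: 23.55
position: [418.9, 336.5, 270.9]
ee_rot: [[-0.001, 1.0, 0.001], [1.0, 0.001, -0.001], [-0.001, 0.001, -1.0]]
wrist_force: [-0.6, -0.6, 0.1]
finger_gap: 87.1
grip_force: 0.0
```

```bash
python3 - <<'E'
from h import *
np.set_printoptions(precision=1,suppress=True)
print(observe()['position'])
a=snap('scene','s5.png')
print(ray('top',np.array([(117,426)])/5-.4+115,65))
cv2.imwrite('pics/s5c.png',cv2.resize(a[130:270,130:390,::-1],None,fx=3,fy=3,interpolation=cv2.INTER_CUBIC))
E
```

```text
[418.9 336.5 270.9]
[[414.2 338.8  65. ]]
```

View pics/s5c.png

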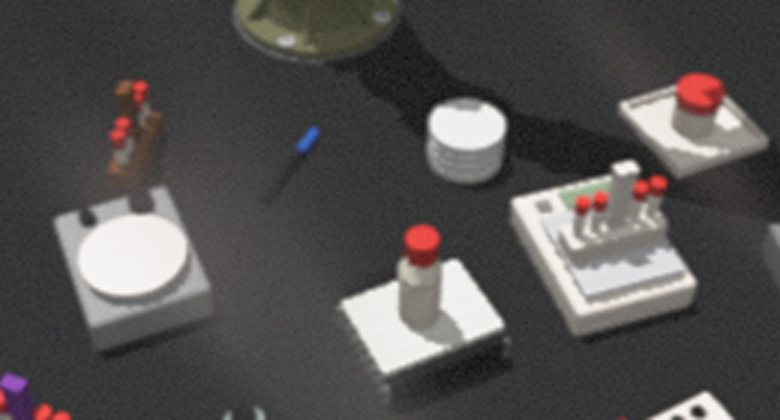

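The bottle stands upright in the middle of the cold plate at (420,290), the carrier is on the balance, and the jar is in the tray at (697,105). Grasping the jar.

Emit:
carry_out --rows "-1.5 3.5 -30 0 0 0 1;0 0 -40 0 0 0 1;0 0 -40 0 0 0 1;0 0 -40 0 0 0 1;0 0 -40 0 0 0 1;0 0 -20 0 0 0 1;0 0 -14 0 0 0 1;0 0 -7 0 0 0 1;0 0 0 0 0 0 1;0 0 0 0 0 0 1"

```text
time_s: 24.6
position: [417.8, 341.1, 40.7]
ee_rot: [[-0.0, 1.0, 0.002], [1.0, 0.0, 0.001], [0.001, 0.002, -1.0]]
wrist_force: [0.2, -0.1, 0.8]
finger_gap: 87.1
grip_force: 0.0
```

Emit:
carry_out --rows "0 0 0 0 0 0 0.5;0 0 0 0 0 0 0.5;0 0 0 0 0 0 0.5;0 0 0 0 0 0 0.5;0 0 0 0 0 0 0.5;0 0 0 0 0 0 0.5;0 0 0 0 0 0 0.5;0 0 0 0 0 0 0.5" --grip_force 20

```text
time_s: 25.4
position: [416.9, 340.8, 39.7]
ee_rot: [[-0.001, 1.0, 0.0], [1.0, 0.001, -0.0], [-0.0, 0.0, -1.0]]
wrist_force: [-0.8, -0.6, 2.8]
finger_gap: 57.5
grip_force: 20.0
```

Emit:
carry_out --rows "0 0 8 0 0 0 0.5;0 0 20 0 0 0 0.5;0 0 30 0 0 0 0.5;0 0 35 0 0 0 0.5;5 -10 35 0 0 0 0.5;10 -20 35 0 0 0 0.5;10 -25 25 0 0 0 0.5;10 -30 12 0 0 0 0.5;10 -35 0 0 0 0 0.5;10 -35 0 0 0 0 0.5"

```text
time_s: 26.4
position: [472.0, 184.8, 240.4]
ee_rot: [[-0.002, 1.0, 0.001], [1.0, 0.002, 0.0], [0.0, 0.001, -1.0]]
wrist_force: [-0.4, 0.3, -1.2]
finger_gap: 57.4
grip_force: 20.0
```

Emit:
carry_out --rows "10 -35 0 0 0 0 0.5;10 -35 0 0 0 0 0.5;10 -35 0 0 0 0 0.5;5 -35 0 0 0 0 0.5;0 -35 0 0 0 0 0.5;0 -35 0 0 0 0 0.5;0 -35 0 0 0 0 0.5;-5 -35 0 0 0 0 0.5;-5 -35 0 0 0 0 0.5;-10 -35 0 0 0 0 0.5"

```text
time_s: 27.4
position: [486.6, -165.2, 239.6]
ee_rot: [[-0.002, 1.0, 0.0], [1.0, 0.002, 0.001], [0.001, 0.0, -1.0]]
wrist_force: [0.9, -0.9, -1.7]
finger_gap: 57.4
grip_force: 20.0
```

Emit:
carry_out --rows "-10 -35 0 0 0 0 0.5;-10 -35 0 0 0 0 0.5;-10 -35 0 0 0 0 0.5;-10 -30 0 0 0 0 0.5;-10 -25 0 0 0 0 0.5;-10 -6 0 0 0 0 0.5;-10 0 0 0 0 0 0.5;0 0 0 0 0 0 0.5;0 0 0 0 0 0 0.5"

```text
time_s: 28.3
position: [417.5, -328.6, 239.9]
ee_rot: [[-0.003, 1.0, 0.001], [1.0, 0.003, 0.0], [0.0, 0.001, -1.0]]
wrist_force: [0.5, 0.1, -1.9]
finger_gap: 57.5
grip_force: 20.0
```

Emit:
carry_out --rows "-5.5 -18 0 0 0 0 0.5;-5 -18.5 0 0 0 0 0.5;0 0 -20 0 0 0 0.5;0 0 -35 0 0 0 0.5;0 0 -35 0 0 0 0.5;0 0 -25 0 0 0 0.5;0 0 -14 0 0 0 0.5;0 0 -6 0 0 0 0.5;0 0 0 0 0 0 0.5;0 0 0 0 0 0 0.5"

```text
time_s: 29.3
position: [407.4, -367.2, 106.0]
ee_rot: [[-0.001, 1.0, 0.002], [1.0, 0.001, -0.002], [-0.002, 0.002, -1.0]]
wrist_force: [0.7, 0.7, -0.3]
finger_gap: 57.4
grip_force: 20.0
```

Emit:
carry_out --rows "0 0 -2 0 0 0 0.5;0 0 -2 0 0 0 0.5;0 0 -1.5 0 0 0 0.5;0 0 -1 0 0 0 0.5;0 0 -1 0 0 0 0.5;0 0 -1 0 0 0 0.5;0 0 0 0 0 0 0.5;0 0 0 0 0 0 0.5"

```text
time_s: 30.1
position: [406.3, -366.8, 96.7]
ee_rot: [[-0.001, 1.0, 0.0], [1.0, 0.001, -0.0], [-0.0, 0.0, -1.0]]
wrist_force: [-2.8, 1.5, 6.5]
finger_gap: 57.2
grip_force: 20.0
```

Contact. Release, retreat, and check.

Emit:
carry_out --rows "0 0 0 0 0 0 1;0 0 0 0 0 0 1;0 0 0 0 0 0 1;0 0 0 0 0 0 1;0 0 10 0 0 0 1;0 0 30 0 0 0 1;0 0 40 0 0 0 1;0 0 40 0 0 0 1;0 0 30 0 0 0 1;0 0 0 0 0 0 1"

```text
time_s: 31.1
position: [408.6, -368.5, 252.3]
ee_rot: [[-0.001, 1.0, 0.008], [1.0, 0.001, -0.007], [-0.007, 0.008, -1.0]]
wrist_force: [0.5, 0.4, -0.1]
finger_gap: 87.5
grip_force: 0.0
```

Emit:
carry_out --rows "-15 -40 0 0 0 0 1;-15 -40 0 0 0 0 1;-15 -40 0 0 0 0 1;-15 -40 0 0 0 0 1;-15 -30 0 0 0 0 1;0 0 0 0 0 0 1;0 0 0 0 0 0 1;0 0 0 0 0 0 1"

```text
time_s: 31.9
position: [332.6, -555.4, 245.9]
ee_rot: [[-0.003, 1.0, 0.001], [1.0, 0.003, 0.001], [0.001, 0.001, -1.0]]
wrist_force: [1.0, -0.8, 0.1]
finger_gap: 87.5
grip_force: 0.0
```

```bash
python3 - <<'E'
from h import *
print(observe()['position'])
t=snap('top','t6.png')
cv2.imwrite('pics/t6c.png',cv2.resize(t[110:235,170:370,::-1],None,fx=4,fy=4,interpolation=cv2.INTER_CUBIC))
E
```

```text
[ 332.60857928 -555.35076242  245.94124234]
```

View pics/t6c.png

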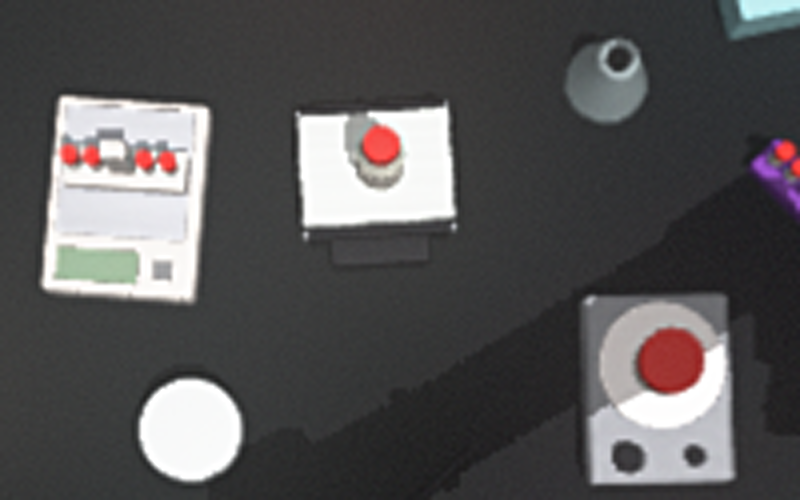

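The view shows the carrier on the pan, the bottle on the cold plate, and the jar cap at (671,359) on a stirrer plate centred at (662,364). I'm checking the offsets numerically.

```bash
python3 - <<'E'
from h import *
np.set_printoptions(precision=1,suppress=True)
P=np.array([(671,359),(662,364),(381,145),(113,150)])/4-.375+[170,110]
print(ray('top',P,np.array([122,62,163,167])))
P=np.array([(299,113),(448,105),(455,220),(306,229)])/4-.375+[170,110]; print(ray('top',P,48).mean(0))
P=np.array([(64,106),(196,112),(182,241),(52,236)])/4-.375+[170,110]; print(ray('top',P,55).mean(0))
E
```

```text
[[ 405.5 -362.9  122. ]
 [ 405.8 -364.7   62. ]
 [ 586.2 -115.3  163. ]
 [ 583.6  111.8  167. ]]
[ 588.3 -113.5   48. ]
[583.1 115.7  55. ]
```

All three are within about 4 mm of centre, so I'm handing in.

```bash
python3 -c "
from station import ticket
print(ticket.hand_in())"
```

```text
the job is handed in; nothing more can be done
None
```

The job is handed in: the jar is on the stirrer, the bottle on the cold plate and the carrier on the balance, all upright and within about 4 mm of centre, with the flask and tip box left untouched.

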